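# Open the latched drying cabinet

### The job

Open the small white drying cabinet by the wire loop on its latch: push the sprung lever over towards the hinge side until its nose is clear of the keeper, and only then draw the door out, without straining the latch against the keeper. Swing the door wide open, clearly past square to the cabinet front, and leave it standing there, let go; do not disturb the steel vessel inside, the dish on the roof or the beaker on the worktop.

Things in the scene. Friction and masses are not known exactly. Their poses are not given: they have to be found in the camera images.
- drying_cabinet: White sheet-metal cabinet fixed to the worktop, 160 wide x 130 deep x 190 high. Origin at the centre of its underside. Its own -x axis points out of the front (the door side, facing roughly world +y, the robot's left), its own +y axis to the hinge side (roughly world +x, away from the robot), z up. The front face of the shut door lies 78 in front of the origin.
- door_hinge (a point): Point on the vertical hinge axis of the door, 170 above the worktop. The door swings out of the front about it, clockwise seen from above. It has friction (about 2.5 N at the loop) and stays where it is left. A hard sideways push on the loop towards the hinge (over about 6 N) also begins to draw the door out.
- door (a joint): Opening angle of the door in rad: 0 shut, 1.57 square to the front, 2.0 at its stop. The door is the whole front: 156 wide, 12 thick, from 14 to 186 above the worktop, white frame with a clear window.
- loop (a point): Centre of the square wire loop at the head of the steel latch lever, the door's only handle. At rest it is level, 171 above the worktop, 50 off the shut door's face, 128 along the door from the hinge axis. Clear opening 52 x 52, wire 8 thick; closed fingertips go in from above, 60 free below. The lever's 10 mm arm joins its door-side wire. The point moves with lever and door.
- latch (a joint): Lever angle in rad about a pivot on the door face 66 below the loop, axis square to the door: 0 upright, nose in keeper, locked. Pushing the loop along the door to the hinge side turns it to a stop at 0.55 (loop moved 34, 10 lower); nose clear above 0.33. Spring back: 1.2 N at the loop at rest, 2.5 N at the stop; with rubbing a push takes 2 to 6 N. Pulled too early, the nose jams in the keeper.
- keeper: Steel U bracket on the cabinet's side wall beside the free edge of the door, 24 wide, its front plate 28 high, in front of the nose of the latch; origin on the wall 105 above the worktop, at the middle of the nose's height.
- steel_vessel: Small conical steel vessel, 68 dia x 88, standing loose inside the cabinet. Origin at the centre of its underside.
- lidded_dish: Flat round dish with lid, 55 dia x 11, lying loose on the roof of the cabinet. Origin at the centre of its underside.
- beaker: Low clear glass beaker, 53 dia x 65, loose on the worktop in front of the cabinet's door, some way to its left as the robot sees it, outside the door's sweep. Origin at the centre of its underside.

How it is judged:
By the outcome, as a careful person would: the job done as asked, in the order asked, and still so for the second after the job is handed in, with the robot touching nothing.
It also fails if it takes over 48 s, if anything falls off the work surface, if the arm or the gripper's body presses on something with over 40 N, if the wrist force passes 120 N, or if a joint passes its speed limit or range.

### The arm

A 6-joint arm with a two-finger parallel gripper is mounted at the origin on a cart in front of the work surface, level with it; the furniture and walls round the work are solid. World frame = base frame: x ahead of the robot, y to its left, z up, the work surface at z = 0. Lengths are in m, angles in rad, forces in N, time in s.
With the tool pointing down it reaches from about 0.3 to 0.95 m from the base axis. Payload 3.1 kg.
Tool frame: the origin (TCP) lies midway between the tips of the shut fingers; the grasp point (between the pads) lies 19 mm behind it; z points along the fingers, y is the line along which they close (so a half turn about z gives the same grasp; the last joint's range is limited). The gripper opens to 85 mm and grips with 20 to 120 N. Pads are 22 mm wide; open, the fingers measure 114 mm over their backs; the gripper's body (76 mm by 85 mm) begins 54 mm behind the grasp point. The pads swing forward as they close: fully open they stand 13 mm farther back than shut.
Start: joints at [1.213, 0.308, 1.634, -0, 1.2, -0.07], TCP at [0.177, 0.599, 0.231] pointing down, gripper open.
Joint ranges: [-3.06, 3.06], [-0.79, 1.96], [0.05, 2.63], [-1.19, 4.34], [0.05, 2.64], [-2.94, 2.94]. Speed limits (rad/s): [2.79, 2.79, 3.14, 3.14, 3.14, 3.14].

### API

Orientations are given as a rotation vector (axis times angle).
In Python, from workcell import sense, viewer, workorder gives the robot as it stands.
- The arm moves only by the tool step_arm, never from a script. Its argument "deltas" is a list of rows, each a list of 4 numbers: the shift along the tool's x, y, z in mm, then the turn about the tool's z in degrees. In form: [[tx, ty, tz, roll], ...]. A call has exactly 10 rows; each row is the pose to reach, as a shift and turn from the pose commanded when the call began, along the tool's axes at that moment; what a row does not reach only later rows make up. A row lasts 1/10 s, in which the tool goes at most 50 mm and 8.59 degrees, less where a joint would pass 70% of its speed; a pose out of reach is approached as far as the arm can. A call with a gripper value outside its range is refused whole. "claw" is the finger opening in mm, from 0 to 85.4, set as the call begins (left out, the last holds). The fingers move at their own pace and stop on an object; "force" is the grip in N (left out, the last holds). Time passes only in rows, so rows that repeat a pose let the fingers close, or fill a call up. It gives the time, the measured TCP pose, the force, the opening and the grip force at its end, in the units of the state.
- sense(): the state, without advancing time (a new reading comes with each control period).
- viewer.camera(name): name is "side" or "top" or "wrist"; returns a dict with "img" (420x560x3 uint8, red, green, blue), "mtx" (3x3 intrinsics, pixels), "R" (3x3) and "t" (3): a world point X has camera coordinates R X + t. Camera axes: x right, y down, z forward; pixel columns grow to the right and rows downward; lengths in m; the calibration is good to about 2 mm. A picture is of the moment at which its call begins. There is no depth.
- workorder.finish_job(): hands the job in; it is judged then, once.
The state is a dict: "time_s": time; "qpos": joint angles; "joint_velocities": joint speeds; "joint_efforts": joint torques, N m; "ee_pos": TCP position; "orientation": TCP orientation; "force": force on the tool from outside, world axes, zero at the start; "moment": the same for the moment, N m; "finger_gap": finger opening in m; "grasp_force": force on a finger pad.
Only numpy, scipy, OpenCV 4.12 (cv2) and the standard library are available. Lean on these libraries where they do the work, as an engineer would, in place of code of your own. Each camera call takes 0.05 s, during which the arm holds its last target. There are 200 camera calls.

## Working session

There is one attempt and no reset: what is moved stays moved. The work goes in short steps, Python scripts to look and compute and a tool call to move; the robot and the scene stay as the last step left them, time stands still between calls to the robot, and variables do not carry over. Pictures are saved under pics/ and viewed, at most 10 in all, crops included, and the job is handed in when it is done.

Besides the shell and the picture viewer there is one more tool, called after "Call:" as name(argument=value, ...) on one line, values as JSON. step_arm: Moves the arm, as the interface text tells. Its arguments: {"type":"object","properties":{"deltas":{"type":"array","items":{"type":"array","items":{"type":"number"}}},"claw":{"type":"number"},"force":{"type":"number"}},"required":["deltas"]}

```bash
mkdir -p pics; python3 - <<'E'
from workcell import sense, viewer
import cv2, numpy as np, pickle
s=sense();print({k:np.round(v,4) for k,v in s.items()})
d={}
for n in ["side","top"]:
    c=viewer.camera(n);d[n]=c;cv2.imwrite(f"pics/{n}0.png",c["img"][:,:,::-1])
    print(n,c["mtx"].tolist(),np.round(c["R"],3).tolist(),c["t"])
pickle.dump(d,open("c0.pkl","wb"))
E
```

```text
{'time_s': np.float64(0.0), 'qpos': array([ 1.2133,  0.309 ,  1.6352,  0.    ,  1.1997, -0.0697]), 'joint_velocities': array([ 0.0008, -0.0013, -0.0009,  0.0002,  0.0005,  0.0001]), 'joint_efforts': array([ 1.60000e-03, -4.15261e+01, -2.76664e+01,  0.00000e+00,
        1.03000e-02, -0.00000e+00]), 'ee_pos': array([0.1771, 0.5985, 0.23  ]), 'orientation': array([-0.4505, -3.1086,  0.0036]), 'force': array([-0.0566, -0.1889, -0.494 ]), 'moment': array([0.0008, 0.0334, 0.0226]), 'grasp_force': np.float64(0.0), 'finger_gap': np.float64(0.0853)}
side [[396.0337785550151, 0.0, 280.00213250861526], [0.0, 396.0337785550151, 202.19654658804225], [0.0, 0.0, 1.0]] [[0.946, -0.325, -0.011], [-0.192, -0.529, -0.827], [0.263, 0.784, -0.563]] [-0.51846767  0.12575063  0.9342393 ]
top [[381.42197780367866, 0.0, 282.43287730570853], [0.0, 381.42197780367866, 207.20770084125056], [0.0, 0.0, 1.0]] [[0.451, -0.893, -0.013], [-0.69, -0.339, -0.64], [0.567, 0.298, -0.768]] [-0.37555458  0.35683003  0.74688872]
```

View pics/side0.png

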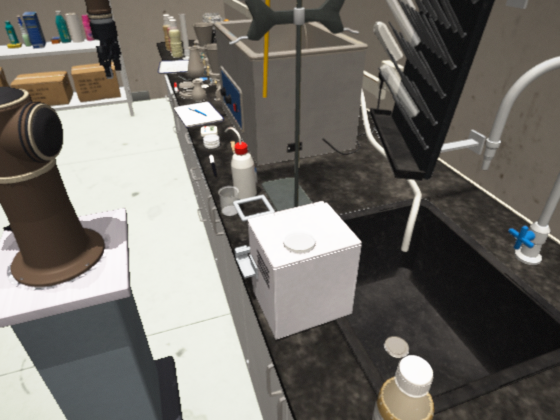

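View pics/top0.png

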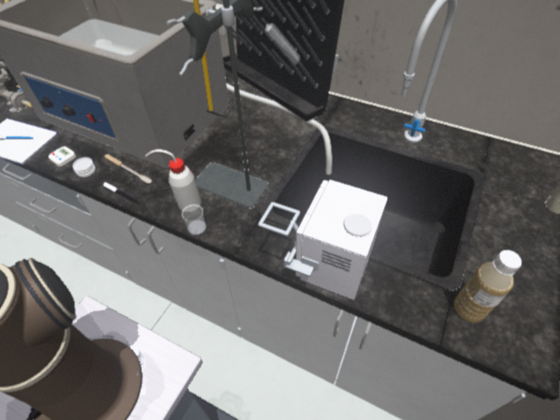

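The side view shows the loop near (253,208), the beaker near (229,200) and the keeper near (244,262). In the top view the loop is near (279,218), the beaker near (194,220) and the dish near (358,225). A retort stand rod stands near (243,150). Next I'll zoom in on the loop.

```bash
python3 - <<'E'
import cv2, numpy as np, pickle
d=pickle.load(open("c0.pkl","rb"))
a=d["side"]["img"][180:330,205:365];b=d["top"]["img"][170:320,240:400]
z=lambda i:cv2.resize(i,(400,375),interpolation=cv2.INTER_CUBIC)
c=np.hstack([z(d["side"]["img"][190:265,225:305]),z(d["top"]["img"][195:270,250:330])])
cv2.imwrite("pics/z0.png",c[:,:,::-1])
E
```

```text
(no output)
```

View pics/z0.png

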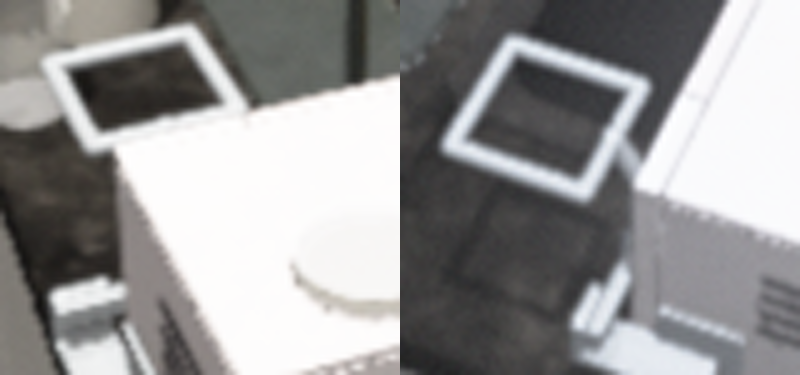

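The zoom shows the loop's square opening clearly in both views. The lever arm joins its door-side wire at zoom (617,135) in the top view. I'll cast the corners onto z=0.171.

```bash
cat > h.py <<'E'
import numpy as np
def ray(c,uv,z):
    R,t,K=c["R"],c["t"],c["mtx"]; o=-R.T@t
    d=R.T@np.linalg.inv(K)@np.array([uv[0],uv[1],1.]); return o+d*(z-o[2])/d[2]
def proj(c,X):
    p=c["mtx"]@(c["R"]@X+c["t"]); return p[:2]/p[2]
def tri(cs,uvs):
    A=[];b=[]
    for c,uv in zip(cs,uvs):
        o=-c["R"].T@c["t"]; d=c["R"].T@np.linalg.inv(c["mtx"])@np.array([*uv,1.]); d/=np.linalg.norm(d)
        P=np.eye(3)-np.outer(d,d);A.append(P);b.append(P@o)
    return np.linalg.solve(sum(A),sum(b))
E
python3 - <<'E'
from h import *; import pickle
d=pickle.load(open("c0.pkl","rb"));np.set_printoptions(precision=4,suppress=True)
f=lambda o,q:[np.array(o)+(np.array(p)+.5)/5-.5 for p in q]
# order: A free/out , B hinge/out, C hinge/door, D free/door  
# inner corners
S=f((225,190),[(68,72),(178,42),(220,103),(100,132)])
T=f((250,195),[(75,143),(117,57),(232,90),(182,183)])
So=f((225,190),[(42,62),(193,24),(246,108),(92,153)])
To=f((250,195),[(40,147),(112,36),(251,80),(188,203)])
for n,c,q,qo in(("side",d["side"],S,So),("top",d["top"],T,To)):
    P=np.array([ray(c,p,.171) for p in q]);Q=np.array([ray(c,p,.171) for p in qo])
    print(n);print(P[:,:2]);
    for W in(P,Q):print("cen",W.mean(0),"edges",[(round(np.linalg.norm(W[i]-W[i-1]),4),round(np.degrees(np.arctan2(*(W[i]-W[i-1])[1::-1])),1)) for i in range(4)])
for a,b in zip(S,T):print(tri([d["side"],d["top"]],[a,b]))
for n,us,ut,z in(("dish",(299,242),(358,225),.2),):print(n,ray(d["side"],us,z),ray(d["top"],ut,z))
print("beaker base",ray(d["top"],(196,229),0), "rod",[ray(d["top"],(247,190),0),ray(d["side"],(297,195),.0)], tri([d["side"],d["top"]],[(298,10),(232,20)]))
E
```

```text
side
[[ 0.3988 -0.1808]
 [ 0.4469 -0.175 ]
 [ 0.4501 -0.2224]
 [ 0.4005 -0.2251]]
cen [ 0.4241 -0.2008  0.171 ] edges [(np.float64(0.0443), np.float64(92.2)), (np.float64(0.0485), np.float64(6.9)), (np.float64(0.0475), np.float64(-86.2)), (np.float64(0.0497), np.float64(-176.9))]
cen [ 0.425  -0.2001  0.171 ] edges [(np.float64(0.0671), np.float64(93.1)), (np.float64(0.0665), np.float64(5.3)), (np.float64(0.0651), np.float64(-88.3)), (np.float64(0.065), np.float64(-172.9))]
top
[[ 0.3994 -0.1804]
 [ 0.4481 -0.1744]
 [ 0.4534 -0.2264]
 [ 0.4006 -0.2291]]
cen [ 0.4254 -0.2026  0.171 ] edges [(np.float64(0.0488), np.float64(91.5)), (np.float64(0.0491), np.float64(7.0)), (np.float64(0.0523), np.float64(-84.2)), (np.float64(0.0529), np.float64(-177.1))]
cen [ 0.4259 -0.2006  0.171 ] edges [(np.float64(0.0674), np.float64(91.4)), (np.float64(0.0665), np.float64(1.3)), (np.float64(0.0645), np.float64(-86.2)), (np.float64(0.0693), np.float64(-176.3))]
[ 0.399  -0.1805  0.171 ]
[ 0.4473 -0.1748  0.1713]
[ 0.4488 -0.2285  0.1761]
[ 0.3991 -0.23    0.1743]
dish [ 0.4584 -0.3654  0.2   ] [ 0.4573 -0.3584  0.2   ]
beaker base [0.4149 0.0412 0.    ] rod [array([ 0.5927, -0.0091,  0.    ]), array([0.6181, 0.053 , 0.    ])] [ 0.5751 -0.038   0.4926]
```

```bash
python3 - <<'E'
import cv2, numpy as np, pickle
d=pickle.load(open("c0.pkl","rb"))
z=lambda i:cv2.resize(i,(400,580),interpolation=cv2.INTER_CUBIC)
c=np.hstack([z(d["side"]["img"][0:232,200:360]),z(d["top"]["img"][0:232,140:300])])
cv2.imwrite("pics/z1.png",c[:,:,::-1])
E
```

```text
(no output)
```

View pics/z1.png

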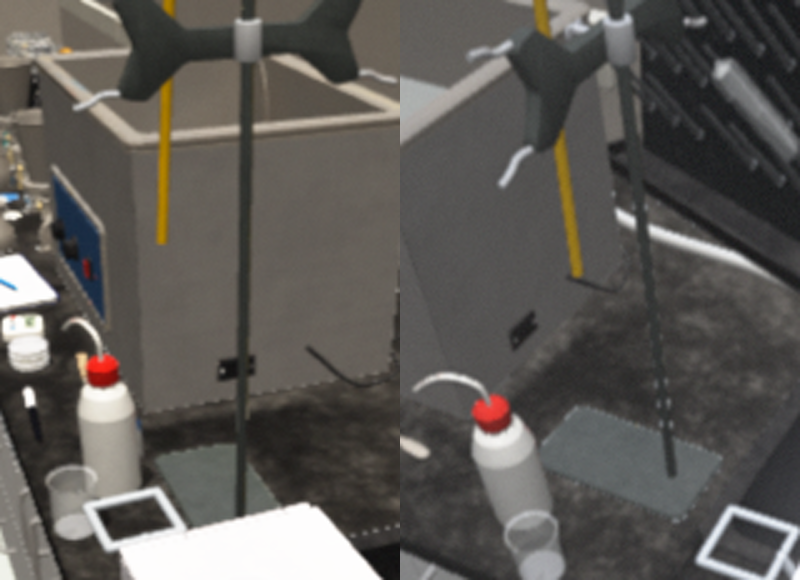

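The zoom shows the stand collar at side (299,16) and top (228,16), the rod foot at top (248,189), and the red cap at side (241,148) and top (177,165).

```bash
python3 - <<'E'
from h import *; import pickle
d=pickle.load(open("c0.pkl","rb"));np.set_printoptions(precision=4,suppress=True)
s,t=d["side"],d["top"]
print("collar",tri([s,t],[(299,16),(228,16)]),"foot",ray(t,(248,189),.01),"cap",tri([s,t],[(241,148),(177,165)]))
f=lambda u,v,x0:(x0+u/2.5,v/2.5)
print("clamp L end",tri([s,t],[f(125,95,200),f(140,148,140)]),"buret tip",tri([s,t],[f(162,243,200),f(175,277,140)]))
print("plate s",[ray(s,f(u,v,200),.01) for u,v in((160,455),(238,445))])
print("plate t",[ray(t,f(u,v,140),.01) for u,v in((140,455),(180,408),(322,460),(280,520))])
F=ray(t,(248,189),.01)
C=tri([s,t],[(299,16),(228,16)])
for z in(.1,.3,.4):print(z,proj(s,F+(C-F)*z/C[2]),proj(t,F+(C-F)*z/C[2]))
E
```

```text
collar [ 0.5885 -0.0183  0.4839] foot [ 0.5896 -0.0151  0.01  ] cap [0.4766 0.1072 0.1487]
clamp L end [ 0.4858 -0.0108  0.4484] buret tip [0.5168 0.0053 0.3153]
plate s [array([0.5454, 0.1384, 0.01  ]), array([0.641 , 0.1283, 0.01  ])]
plate t [array([0.5477, 0.1321, 0.01  ]), array([0.6328, 0.134 , 0.01  ]), array([ 0.6322, -0.0584,  0.01  ]), array([ 0.5344, -0.0595,  0.01  ])]
0.1 [296.6967 175.6731] [245.0715 163.6952]
0.3 [297.7749 101.8674] [237.6382  99.4669]
0.4 [298.4201  57.7031] [232.823   57.8595]
```

Call:
step_arm(deltas=[[-5,-8,-5,0],[-15,-23,-15,0],[-30,-45,-25,0],[-47,-70,-30,0],[-64,-96,-30,0],[-82,-123,-30,0],[-100,-150,-30,0],[-118,-177,-30,0],[-137,-205,-30,0],[-155,-232,-30,0]], claw=0, force=60)

```text
time_s: 1.1
ee_pos: [0.2602, 0.3308, 0.2613]
orientation: [0.45, 3.109, -0.0]
force: [-0.1, 0.6, -0.4]
finger_gap: 0.0002
grasp_force: 0.0
```

```bash
cat >> h.py <<'E'
from scipy.spatial.transform import Rotation as Ro
np.set_printoptions(precision=4,suppress=True)
def state():
    from workcell import sense
    s=sense();R=Ro.from_rotvec(s["orientation"]).as_matrix()
    print("t",s["time_s"],"p",s["ee_pos"],"yaw",round(np.degrees(np.arctan2(R[1,1],R[0,1])),1),"F",s["force"],"q",s["qpos"])
    return s,R
def delta(p,yaw,s,R):
    "tool-frame shift mm, roll deg (+ = clockwise from above)"
    y0=np.degrees(np.arctan2(R[1,1],R[0,1]))
    return np.round([*(R.T@(np.array(p)-s["ee_pos"])*1000),(y0-yaw+180)%360-180],1)
E
python3 - <<'E'
from h import *
s,R=state();print(delta((.425,-.2008,.26),93.5,s,R))
E
```

```text
t 1.1 p [0.2602 0.3308 0.2613] yaw 73.5 F [-0.0515  0.6217 -0.4221] q [ 0.8012 -0.1333  2.0509 -0.0005  1.224  -0.4818]
[-308.8 -463.1    1.6  -20. ]
```

Call:
step_arm(deltas=[[-17,-26,0,0],[-34,-51,0,0],[-51,-77,0,0],[-68,-102,0,0],[-85,-128,0,0],[-102,-153,0,-2],[-119,-179,0,-4],[-136,-205,0,-6],[-150,-226,0,-8],[-160,-240,0,-10]])

```text
time_s: 2.1
ee_pos: [0.3452, 0.0554, 0.2614]
orientation: [0.178, 3.136, -0.001]
force: [0.6, 0.3, 1.3]
finger_gap: -0.0
grasp_force: 0.0
```

```bash
python3 - <<'E'
from h import *
s,R=state();print(delta((.425,-.2008,.26),93.5,s,R))
E
```

```text
t 2.1 p [0.3452 0.0554 0.2614] yaw 83.5 F [0.5765 0.3355 1.3285] q [ 0.0351 -0.302   2.1835 -0.0007  1.2597 -1.4219]
[-108.3 -245.6    1.6  -10. ]
```

Call:
step_arm(deltas=[[-11,-25,0,-1],[-23,-52,0,-2],[-36,-81,0,-3],[-49,-110,0,-4],[-62,-140,0,-5],[-75,-170,0,-6],[-88,-198,0,-8],[-98,-222,0,-9],[-105,-239,0,-10],[-108,-245,0,-10]])

```text
time_s: 3.1
ee_pos: [0.4248, -0.1999, 0.2614]
orientation: [0.093, -3.14, 0.001]
force: [0.6, 0.3, -0.2]
finger_gap: 0.0
grasp_force: 0.0
```

```bash
python3 - <<'E'
from h import *; import cv2,pickle
from workcell import viewer
s,R=state();print(delta((.425,-.2008,.26),93.5,s,R))
d={}
for n in ["side","top","wrist"]:d[n]=viewer.camera(n)
pickle.dump(d,open("c1.pkl","wb"))
z=lambda i:cv2.resize(i,(400,375),interpolation=cv2.INTER_CUBIC)
c=np.hstack([z(d["top"]["img"][150:300,210:370]),cv2.resize(d["wrist"]["img"],(400,375))])
cv2.imwrite("pics/z2.png",c[:,:,::-1])
w=d["wrist"]
for X in ([.425,-.2008,.171],[*s["ee_pos"][:2],.171],s["ee_pos"]):print(proj(w,np.array(X))*[400/560,375/420]+[400,0])
E
```

```text
t 3.1 p [ 0.4248 -0.1999  0.2614] yaw 93.4 F [ 0.5608  0.2676 -0.2417] q [-0.5323 -0.0279  1.9539 -0.0005  1.2155 -2.1622]
[-0.1 -0.9  1.4 -0.1]
[597.4723 193.04  ]
[598.3754 192.8923]
[598.1472 251.3991]
```

View pics/z2.png

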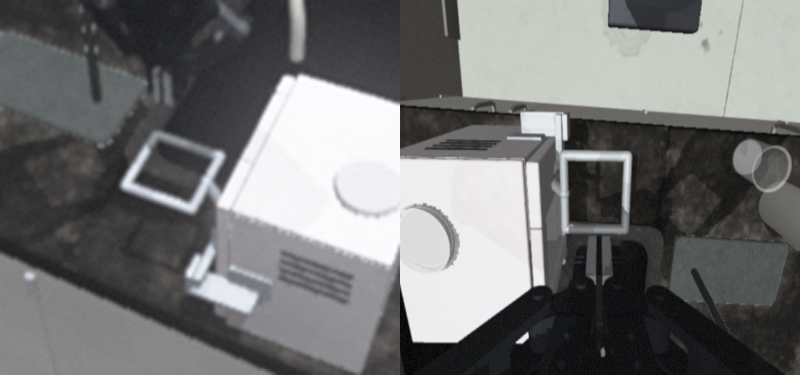

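In the wrist view the loop is centred near (596,193). My estimate projects to (597,193), and the loop is square to the tool, so I'll lower the fingers.

Call:
step_arm(deltas=[[0,-1,6,0],[0,-1,20,0],[0,-1,36,0],[0,-1,52,0],[0,-1,68,0],[0,-1,84,0],[0,-1,98,0],[0,-1,110,0],[0,-1,120,0],[0,-1,126,0]])

```text
time_s: 4.25
ee_pos: [0.4245, -0.1987, 0.134]
orientation: [0.097, -3.139, -0.002]
force: [0.6, 0.6, 0.8]
finger_gap: -0.0002
grasp_force: 0.0
```

```bash
python3 - <<'E'
from h import *
s,R=state();print(R)
E
```

```text
t 4.25 p [ 0.4245 -0.1987  0.134 ] yaw 93.5 F [0.6251 0.5747 0.7986] q [-0.5307  0.1337  2.0695  0.0001  0.9401 -2.1631]
[[-0.9981 -0.0616 -0.0015]
 [-0.0616  0.9981  0.0009]
 [ 0.0014  0.001  -1.    ]]
```

Call:
step_arm(deltas=[[-4,-1,0,0],[-8,-2,0,0],[-12,-2,0,0],[-15,-2,0,0],[-18,-2,0,0],[-21,-2,0,0],[-24,-2,0,0],[-27,-2,0,0],[-30,-2,0,0],[-30,-2,0,0]])

```text
time_s: 5.25
ee_pos: [0.4544, -0.1988, 0.1345]
orientation: [0.096, -3.138, -0.002]
force: [-3.2, -0.3, -2.6]
finger_gap: -0.0001
grasp_force: 2.0
```

Call:
step_arm(deltas=[[-1,0,0,0],[-2,0,0,0],[-3,0,0,0],[-5,0,1,0],[-6,0,1,0],[-7,0,2,0],[-8,0,2,0],[-9,0,2,0],[-10,0,2,0],[-10,0,2,0]])

```text
time_s: 6.25
ee_pos: [0.4618, -0.1973, 0.1313]
orientation: [0.096, -3.132, -0.006]
force: [-7.3, 1.3, -6.3]
finger_gap: -0.0001
grasp_force: 3.8
```

```bash
python3 - <<'E'
from h import *; import cv2,pickle
from workcell import viewer
s,R=state()
d={}
for n in ["side","top","wrist"]:d[n]=viewer.camera(n)
z=lambda i:cv2.resize(i,(400,375),interpolation=cv2.INTER_CUBIC)
c=np.vstack([np.hstack([z(d["top"]["img"][170:270,230:337]),z(d["side"]["img"][180:280,215:322])]),])
c=np.hstack([cv2.resize(c,(530,375)),cv2.resize(d["wrist"]["img"][120:330,150:410],(270,375))])
cv2.imwrite("pics/z3.png",c[:,:,::-1])
E
```

```text
t 6.25 p [ 0.4618 -0.1973  0.1313] yaw 93.5 F [-7.305   1.2861 -6.2753] q [-0.4902  0.2038  1.9921 -0.0007  0.9542 -2.1221]
```

View pics/z3.png

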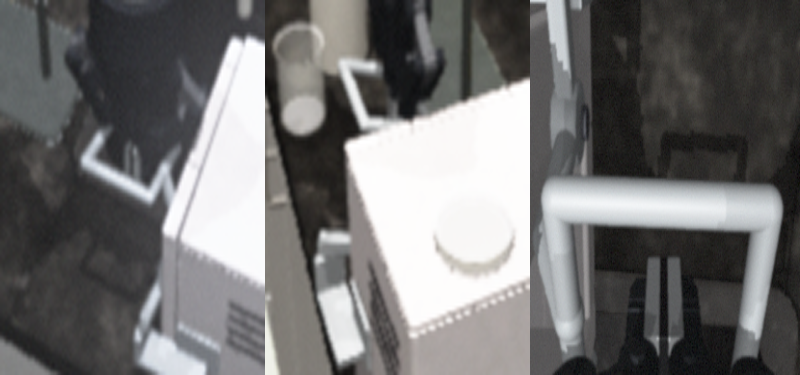

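The fingers sit inside the loop and the lever has tilted. The loop's free outer corner is at top crop (88,160) and side crop (345,65). I'll estimate the lever angle from that.

```bash
python3 - <<'E'
from h import *; import pickle
d=pickle.load(open("c0.pkl","rb"))
s,t=d["side"],d["top"]
T=lambda u,v:(230+u*107/265,170+v*100/375)
S=lambda u,v:(215+(u-265)*107/265,180+v*100/375)
L=np.array([.425,-.2008,.171]);u=np.array([.998,.061,0]);n=np.array([-.061,.998,0])
for a,b in(((345,63),(86,160)),((370,125),(153,198))):
    X=tri([s,t],[S(*a),T(*b)]);print(X,(X-L)@u,(X-L)@n,X[2]-L[2])
# predicted free-outer corner centreline for angles
P=L-np.array([0,0,.066])
for th in(0,.2,.33,.4,.45,.5,.55):
    up=np.array([0,0,1])*np.cos(th)+u*np.sin(th);uu=u*np.cos(th)-np.array([0,0,1])*np.sin(th)
    r=[]
    for k in(.030,-.030):
        X=P+.066*up-.030*uu+k*n; r+=[proj(s,X),proj(t,X)]
    print(th,np.round(r,1).tolist())
print("meas",S(345,63),T(86,160),S(370,125),T(153,198))
E
```

```text
[ 0.421  -0.1692  0.176 ] -0.002040974320637686 0.03176988041426462 0.004964836490388924
[ 0.424  -0.2309  0.1745] -0.002845462110814953 -0.0300103708527742 0.0035118510709390705
0 [[234.6, 202.4], [259.9, 224.0], [243.8, 218.6], [286.7, 233.1]]
0.2 [[240.9, 199.0], [262.6, 217.8], [250.4, 214.9], [289.3, 226.7]]
0.33 [[245.2, 197.4], [264.5, 214.1], [254.9, 213.2], [291.1, 222.9]]
0.4 [[247.5, 196.7], [265.5, 212.3], [257.4, 212.4], [292.0, 221.0]]
0.45 [[249.2, 196.3], [266.2, 211.1], [259.2, 212.0], [292.7, 219.8]]
0.5 [[250.9, 196.0], [266.9, 209.9], [260.9, 211.6], [293.3, 218.5]]
0.55 [[252.5, 195.8], [267.7, 208.8], [262.7, 211.4], [294.0, 217.4]]
meas (247.30188679245282, 196.8) (264.7245283018868, 212.66666666666666) (257.39622641509436, 213.33333333333334) (291.77735849056603, 222.8)
```

The lever is at about 0.38 rad, just clear. I'll lower with the loop to relieve the rubbing and push a little further.

Call:
step_arm(deltas=[[0,0,2,0],[0,0,3,0],[0,0,4,0],[-1,0,5,0],[-2,0,5,0],[-3,0,6,0],[-4,0,7,0],[-4,0,7,0],[-4,0,7,0],[-4,0,7,0]])

```text
time_s: 7.4
ee_pos: [0.4675, -0.1975, 0.1255]
orientation: [0.096, -3.136, -0.004]
force: [-5.4, 1.2, -3.7]
finger_gap: 0.0
grasp_force: 3.0
```

```bash
python3 - <<'E'
from h import *
s,R=state()
E
```

```text
t 7.4 p [ 0.4675 -0.1975  0.1255] yaw 93.5 F [-5.421   1.2255 -3.6565] q [-0.4857  0.2199  1.9863  0.0005  0.94   -2.118 ]
```

```bash
cat > path.py <<'E'
from h import *
H=np.array([.556,-.248])
def rows(th,a,b,th0,a0,b0):
    "finger path in door frame; tool x=-u(th0), tool y=n(th0)"
    out=[]
    for t,aa,bb in zip(th,a,b):
        d=np.radians(t-th0); c,s=np.cos(d),np.sin(d)
        # door frame at th0: x=-u (a), y=n (b); swing clockwise from above
        x=aa*c-bb*s; y=bb*c+aa*s
        out.append([round((x-a0)*1000),round((y-b0)*1000),0,round(t-th0)])
    return out
E
python3 - <<'E'
from path import *
a0,b0=.0852,.0558
print(rows([0,0,0,0,2,4,6,9,12,15],[a0]*10,[b0+.003,b0+.006,b0+.009]+[b0+.0115]*7,0,a0,b0))
E
```

```text
[[0, 3, 0, 0], [0, 6, 0, 0], [0, 9, 0, 0], [0, 11, 0, 0], [-2, 14, 0, 2], [-5, 17, 0, 4], [-8, 20, 0, 6], [-12, 24, 0, 9], [-16, 28, 0, 12], [-20, 31, 0, 15]]
```

Call:
step_arm(deltas=[[0,3,0,0],[0,6,0,0],[0,9,0,0],[0,11,0,0],[-2,14,0,2],[-5,17,0,4],[-8,20,0,6],[-12,24,0,9],[-16,28,0,12],[-20,31,0,15]])

```text
time_s: 8.4
ee_pos: [0.4878, -0.1664, 0.1268]
orientation: [0.318, 3.125, -0.001]
force: [-4.0, -2.6, -0.7]
finger_gap: 0.0002
grasp_force: 1.7
```

```bash
python3 - <<'E'
from path import *; from workcell import viewer; import cv2
s,R=state()
d=s["ee_pos"][:2]-H
for t in(15,):
    g=np.radians(3.5-t);u=np.array([np.cos(g),np.sin(g)]);n=np.array([-u[1],u[0]]);print(-d@u,d@n)
a,b=[viewer.camera(n)["img"] for n in("top","side")]
z=lambda i:cv2.resize(i,(400,375),interpolation=cv2.INTER_CUBIC)
cv2.imwrite("pics/z4.png",np.hstack([z(a[140:290,220:380]),z(b[160:310,205:365])])[:,:,::-1])
E
```

```text
t 8.4 p [ 0.4878 -0.1664  0.1268] yaw 78.4 F [-4.0343 -2.6225 -0.7306] q [-0.4132  0.2289  1.9716 -0.      0.9402 -1.7813]
0.08304776217069264 0.06635286889287668
```

View pics/z4.png

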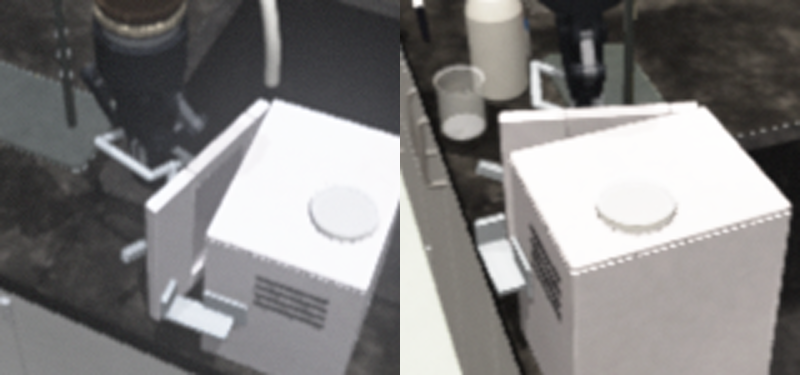

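The door is about 15° open and the nose is clear of the keeper. Nothing else has moved, so I'll carry on with the arc.

```bash
python3 - <<'E'
from path import *
a0,b0=.083,.0664
th=15+np.arange(1,11)*3.2
print(rows(th,np.linspace(.0835,.09,10),[b0]*10,15,a0,b0))
E
```

```text
[[-3, 5, 0, 3], [-7, 9, 0, 6], [-10, 13, 0, 10], [-14, 17, 0, 13], [-18, 21, 0, 16], [-23, 25, 0, 19], [-27, 28, 0, 22], [-32, 32, 0, 26], [-37, 35, 0, 29], [-42, 38, 0, 32]]
```

Call:
step_arm(deltas=[[-3,5,0,3],[-7,9,0,6],[-10,13,0,10],[-14,17,0,13],[-18,21,0,16],[-23,25,0,19],[-27,28,0,22],[-32,32,0,26],[-37,35,0,29],[-42,38,0,32]])

```text
time_s: 9.5
ee_pos: [0.5387, -0.1396, 0.1286]
orientation: [1.162, 2.912, -0.002]
force: [-2.7, -5.9, 5.8]
finger_gap: -0.0001
grasp_force: 3.7
```

```bash
python3 - <<'E'
from path import *
s,R=state()
d=s["ee_pos"][:2]-H
t=47
g=np.radians(3.5-t);u=np.array([np.cos(g),np.sin(g)]);n=np.array([-u[1],u[0]]);a0,b0=-d@u,d@n;print(a0,b0,"F -u,n",-s["force"][:2]@u,s["force"][:2]@n)
th=47+np.arange(1,11)*3.2
print(rows(th,np.linspace(a0,.094,10),[.0668]*10,47,a0,b0))
E
```

```text
t 9.5 p [ 0.5387 -0.1396  0.1286] yaw 46.5 F [-2.7332 -5.8543  5.7612] q [-0.3307  0.2957  1.8799 -0.0022  0.9594 -1.1408]
0.08721068042998388 0.06673582961055786 F -u,n -2.047252531049233 -6.1280135806198945
[[-4, 5, 0, 3], [-7, 9, 0, 6], [-11, 14, 0, 10], [-15, 18, 0, 13], [-19, 22, 0, 16], [-23, 26, 0, 19], [-28, 30, 0, 22], [-33, 33, 0, 26], [-38, 37, 0, 29], [-43, 40, 0, 32]]
```

Call:
step_arm(deltas=[[-4,5,0,3],[-7,9,-1,6],[-11,14,-1,10],[-15,18,-2,13],[-19,22,-2,16],[-23,26,-3,19],[-28,30,-3,22],[-33,33,-4,26],[-38,37,-4,29],[-43,40,-4,32]])

```text
time_s: 10.5
ee_pos: [0.596, -0.1384, 0.1318]
orientation: [1.923, 2.482, 0.002]
force: [-4.3, -1.9, 3.9]
finger_gap: 0.0001
grasp_force: 2.8
```

```bash
python3 - <<'E'
from path import *; from workcell import viewer; import cv2
s,R=state()
d=s["ee_pos"][:2]-H
t=79
g=np.radians(3.5-t);u=np.array([np.cos(g),np.sin(g)]);n=np.array([-u[1],u[0]]);a0,b0=-d@u,d@n;print(a0,b0,"F -u,n",-s["force"][:2]@u,s["force"][:2]@n)
th=79+np.arange(1,11)*3.0
print(rows(th,np.linspace(a0,.098,10),[.0675]*10,79,a0,b0))
a,b=[viewer.camera(n)["img"] for n in("top","side")]
z=lambda i:cv2.resize(i,(400,375),interpolation=cv2.INTER_CUBIC)
cv2.imwrite("pics/z5.png",np.hstack([z(a[80:275,190:398]),z(b[110:305,195:403])])[:,:,::-1])
E
```

```text
t 10.5 p [ 0.596  -0.1384  0.1318] yaw 14.5 F [-4.3009 -1.9138  3.9273] q [-0.2995  0.39    1.7416  0.0004  1.0075 -0.5523]
0.09605649665255106 0.06620146895912103 F -u,n -0.7759464067291196 -4.643062509232433
[[-4, 6, 0, 3], [-7, 11, 0, 6], [-11, 16, 0, 9], [-15, 20, 0, 12], [-20, 24, 0, 15], [-25, 28, 0, 18], [-29, 32, 0, 21], [-34, 35, 0, 24], [-40, 38, 0, 27], [-45, 41, 0, 30]]
```

View pics/z5.png

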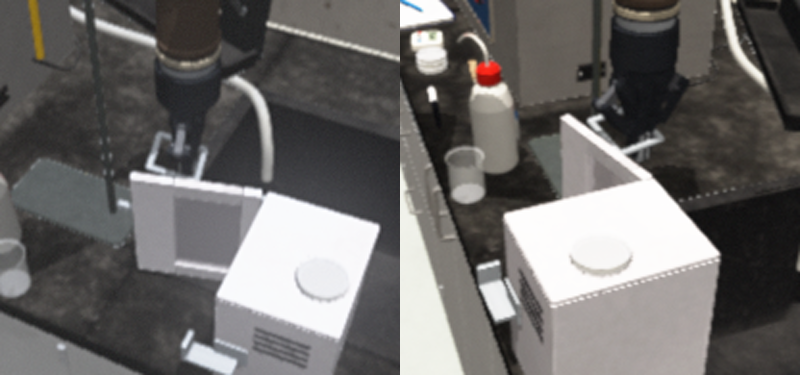

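The door is now at about 75–79° and clear of the stand rod. I'll continue to about 109°.

Call:
step_arm(deltas=[[-4,6,0,3],[-7,11,0,6],[-11,16,0,9],[-15,20,0,12],[-20,24,0,15],[-25,28,0,18],[-29,32,0,21],[-34,35,0,24],[-40,38,0,27],[-45,41,0,30]])

```text
time_s: 11.6
ee_pos: [0.6464, -0.1713, 0.1318]
orientation: [2.5, 1.901, 0.003]
force: [-3.1, 0.8, 5.6]
finger_gap: -0.0
grasp_force: 3.7
```

```bash
python3 - <<'E'
from path import *
s,R=state()
d=s["ee_pos"][:2]-H
t=109
g=np.radians(3.5-t);u=np.array([np.cos(g),np.sin(g)]);n=np.array([-u[1],u[0]]);a0,b0=-d@u,d@n;print(a0,b0,"F -u,n",-s["force"][:2]@u,s["force"][:2]@n)
E
```

```text
t 11.6 p [ 0.6464 -0.1713  0.1318] yaw -15.5 F [-3.134   0.8068  5.557 ] q [-0.3246  0.4891  1.5957  0.0013  1.0553 -0.0548]
0.09810725922761561 0.06663964759551819 F -u,n -0.06009095047929734 -3.235671272731988
```

The door should be at about 105–109°. I'll centre the fingers in the loop, which lets the lever return gently.

Call:
step_arm(deltas=[[0,-3,0,0],[1,-6,-1,0],[4,-9,-2,0],[7,-10,-3,0],[10,-10,-4,0],[14,-10,-4,0],[18,-10,-4,0],[22,-10,-4,0],[26,-10,-4,0],[28,-10,-4,0]])

```text
time_s: 12.6
ee_pos: [0.6436, -0.1414, 0.1341]
orientation: [-2.5, -1.902, 0.0]
force: [-0.3, 0.3, 0.4]
finger_gap: -0.0
grasp_force: 0.0
```

```bash
python3 - <<'E'
from path import *; from workcell import viewer; import cv2
s,R=state()
a,b,w=[viewer.camera(n)["img"] for n in("top","side","wrist")]
z=lambda i:cv2.resize(i,(400,300),interpolation=cv2.INTER_CUBIC)
cv2.imwrite("pics/z6.png",np.vstack([np.hstack([z(a[80:260,190:430]),z(b[120:300,200:440])]),np.hstack([z(w),z(b)])])[:,:,::-1])
E
```

```text
t 12.6 p [ 0.6436 -0.1414  0.1341] yaw -15.5 F [-0.2774  0.2737  0.4119] q [-0.2823  0.4703  1.6187  0.      1.0529 -0.0123]
```

View pics/z6.png

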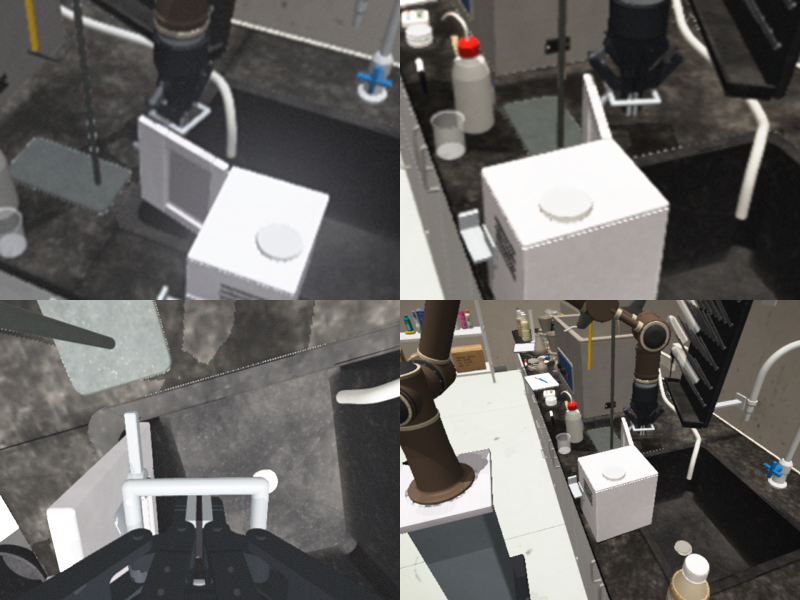

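The door stands at about 108°, with the loop square to the tool and the fingers free inside it (no force). I'll lift straight out.

Call:
step_arm(deltas=[[0,0,-5,0],[0,0,-12,0],[0,0,-22,0],[0,0,-34,0],[0,0,-46,0],[0,0,-58,0],[0,0,-70,0],[0,0,-82,0],[0,0,-92,0],[0,0,-100,0]])

```text
time_s: 13.75
ee_pos: [0.6438, -0.1419, 0.2355]
orientation: [2.5, 1.901, 0.001]
force: [0.3, 0.1, 0.5]
finger_gap: -0.0001
grasp_force: 0.0
```

```bash
python3 - <<'E'
from h import *; from workcell import viewer; import cv2
s,R=state()
a,b,w=[viewer.camera(n)["img"] for n in("top","side","wrist")]
z=lambda i:cv2.resize(i,(400,300),interpolation=cv2.INTER_CUBIC)
cv2.imwrite("pics/z7.png",np.vstack([np.hstack([z(a[80:260,190:430]),z(b[120:300,200:440])]),np.hstack([z(w),z(a)])])[:,:,::-1])
E
```

```text
t 13.75 p [ 0.6438 -0.1419  0.2355] yaw -15.5 F [0.3277 0.113  0.4587] q [-0.2829  0.369   1.5437  0.      1.2279 -0.0126]
```

View pics/z7.png

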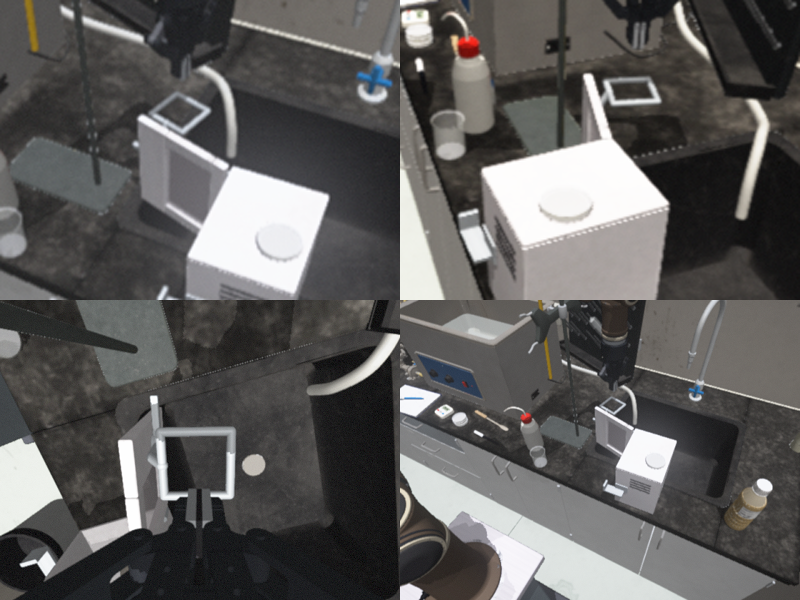

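The fingers are out of the loop at about (196,463), and the door stands well past square. The lever is upright, and the dish and beaker are where they were.

```bash
python3 -c "
from workcell import workorder; print(workorder.finish_job())"
```

```text
the job is handed in; nothing more can be done
None
```

The job is handed in at about 14 s of robot time: the latch was pushed clear before the door was drawn, and the door now stands let go at roughly 108° with the dish and beaker undisturbed; I didn't check the steel vessel by camera, but nothing entered the cabinet.

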